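# Clamp a bottle on the shaker and lock the clamp bar with its thumb wedge

### The arm

A 6-joint arm with a two-finger parallel gripper is mounted at the origin on a cart in front of the work surface, level with it; the furniture and walls round the work are solid. World frame = base frame: x ahead of the robot, y to its left, z up, the work surface at z = 0. Lengths are in m, angles in rad, forces in N, time in s.
With the tool pointing down it reaches from about 0.325 to 0.85 m from the base axis. Payload 4.4 kg.
Tool frame: the origin (TCP) lies between the finger pads; the fingertips stand 14 mm ahead of it and the grasp point (between the pads) lies 5 mm behind it; z points along the fingers, y is the line along which they close (so a half turn about z gives the same grasp; the last joint's range is limited). The gripper opens to 94 mm and grips with 3 to 60 N. Pads are 16 mm wide; open, the fingers measure 119 mm over their backs; the gripper's body (75 mm by 177 mm) begins 78 mm behind the grasp point.
Start: joints at [0.95, 0.207, 1.542, -0, 1.393, -0.15], TCP at [0.261, 0.512, 0.219] pointing down, gripper open.
Joint ranges: [-2.73, 2.73], [-0.86, 2.22], [0.23, 2.46], [-1.11, 4.25], [0.08, 2.63], [-2.82, 2.82]. Speed limits (rad/s): [2.79, 2.79, 3.14, 3.14, 3.14, 3.14].

### API

Orientations are given as a unit quaternion [x, y, z, w].
In Python, from bench import readout, vision, ticket gives the robot as it stands. The module is installed in compiled form; this text tells all that it offers.
- The arm moves only by the tool send_rows, never from a script. Its argument "increments" is a list that holds one entry, the list of rows, each a list of 7 numbers: the turn, a rotation vector about the tool's x, y, z in rad, then the shift along the tool's x, y, z in mm, then the finger opening in mm, from 0 to 94. In form: [[[rx, ry, rz, dx, dy, dz, hand], ...]]. A call has 1 to 10 rows; each row shifts and turns the commanded pose from where the row before left it, along the tool's axes as they then stand; what a row does not reach is not made up. A row lasts 1/10 s, in which the tool goes at most 50 mm and 8.59 degrees, less where a joint would pass 70% of its speed; a pose out of reach is approached as far as the arm can. A call is refused whole if a number of a shift passes 50 or a number of a turn 0.15, either way. A call with a gripper value outside its range is refused whole. The fingers move at their own pace and stop on an object; "force" is the grip in N (left out, the last holds). Time passes only in rows, so rows that do not move let the fingers close. It gives the time, the measured TCP pose, the force, the opening and the grip force at its end, in the units of the state.
- readout.sense(): the state, without advancing time (a new reading comes with each control period).
- vision.snapshot(name): name is "side" or "top"; returns the picture (384x512x3 uint8, red, green, blue); there is no depth.
- vision.camera_params(name): a dict with "vfov" (degrees; the focal length in pixels is half the picture's height over the tangent of half this angle, whatever the lens; pixels are square), "cx", "cy" (the principal point, pixels), "R" (3x3) and "t" (3): a world point X has camera coordinates R X + t. Camera axes: x right, y down, z forward; pixel columns grow to the right and rows downward; lengths in m; the calibration is good to about 2 mm. A picture is of the moment at which its call begins. camera_params takes no time and is no camera call.
- ticket.hand_in(): hands the job in; it is judged then, once.
Trained networks look in the newest picture that a camera, given by its name, has taken for a name from the list of things; names that differ only in an ending like _2 or _b are one class to them, and where a whole thing is asked for, a point or a joint stands for the part that bears it (a point fixed in the world has none). Each returns a list of dicts, best first, with "conf" (0 to 1); they miss things now and then, are a little off and sometimes report something else, mostly with a low value. They report only what shows in the picture. A call takes as long as a camera call.
- vision.outline_of(camera, thing): "region" (384x512 bool, what is visible of it) and "bbox" ([left, top, right, bottom] in pixels, round what is visible of it).
The state is a dict: "t": time; "joints": joint angles; "qd": joint speeds; "joint_efforts": joint torques, N m; "ee_pos": TCP position; "tool_rot": TCP orientation; "contact_force": force on the tool from outside, world axes, zero at the start; "wrist_torque": the same for the moment, N m; "finger_gap": opening from 0.0 (shut) to 1.0 (fully open); "grasp_force": force on a finger pad.
Only numpy, scipy, OpenCV 4.12 (cv2) and the standard library are available. Lean on these libraries where they do the work, as an engineer would, in place of code of your own. Each camera call takes 0.05 s, during which the arm holds its last target. There are 200 camera calls.

### The job

Stand the amber bottle with the red cap upright on the shaker's rubber mat, between the fixed end rail and the sliding clamp bar, and slide the bar up until the bottle is held between the two rubber pads. Then push the thumb wedge along its ramp, towards the end rail, until it jams the bar fast: a firm thumb push of about 12 to 15 N is right, and neither the wedge nor the bar on the glass may be pressed with more than 20 N. Leave everything else on the bench where it is.

Things in the scene. Friction and masses are not known exactly. Their poses are not given: they have to be found in the camera images.
- bottle: amber bottle with red cap, 105 mm tall, about 0.1 kg; straight body 45 mm in diameter from 3 to 65 mm above its foot, narrower above. Origin: centre of its foot, z up its axis. Grasp it round the body from above, 45 mm above the foot. The smaller amber bottles with white caps are not meant.
- shaker: white bench shaker, 170 x 270 mm, fixed. Origin: centre of its underside; z up, +y along the slide to the end rail (robot's left), x away from the robot. In this frame: mat top z 0.062 (x -0.038..0.060); end rail's pad face y 0.095, top z 0.100; near side lock rail top z 0.082, inner face x about -0.048; far guide rod x 0.069, top z 0.078
- end_face (a point): point on the end rail's rubber pad where the bottle's side belongs: 20 mm above the mat; x 0.018, y 0.095 in the shaker's frame
- clamp_bar (a joint): travel of the clamp bar (m), 0 fully open; pad face at y = -0.045 + value in the shaker's frame. Meets the bottle at about 0.094. Bar lies across, x -0.056..0.066, 13 mm thick, z 0.072..0.100 (shoe over the lock rail to 0.111). About 3.5 N of friction, stays where left; carries the wedge and ramp block (x -0.041..-0.016, top z 0.084, to 100 mm behind the pad face)
- bar_back (a point): point on the plain back of the clamp bar, 13 mm behind its pad face, x 0.018, z 0.086 in the shaker's frame: push here towards the shaker's +y with closed fingers
- wedge (a joint): travel of the thumb wedge relative to the bar (m), 0 slack, at most 0.042, towards +y of the shaker. It runs freely (1.5 N) until it bites between ramp (slope 0.10) and lock rail, after 9 to 35 mm: the rail sits in slotted holes, so feel for it. Then the push rises steeply; pushed with 12 to 15 N it stays jammed when let go. Before the bar is closed it carries the bar along.
- wedge_tab (a point): middle of the rear face of the wedge's upright thumb tab (22 mm wide across the slide, 10 mm thick, z 0.089 to 0.115 in the shaker's frame): push here towards the shaker's +y with closed fingers. Moves with the wedge.
- jar_white: white jar with a black lid, 66 mm wide, 60 mm tall; leave it where it is. Origin: centre of its underside
- drop_a: small amber bottle with a white cap, 36 mm wide, 88 mm tall; leave it where it is. Origin: centre of its underside
- drop_b: small amber bottle with a white cap, 36 mm wide, 88 mm tall; leave it where it is. Origin: centre of its underside
- tub: open white tub, 63 mm wide, 48 mm tall; leave it where it is. Origin: centre of its underside
- jar_tall: tall white jar with a black lid, 66 mm wide, 105 mm tall; leave it where it is. Origin: centre of its underside
- funnel: white funnel standing on its rim, 77 mm wide, 88 mm tall; leave it where it is. Origin: centre of its underside

How it is judged:
By the outcome, as a careful person would: the job done as asked, in the order asked, and still so for the second after the job is handed in, with the robot touching nothing.
It also fails if it takes over 64 s, if anything falls off the work surface, if the arm or the gripper's body presses on something with over 40 N, if the wrist force passes 120 N, or if a joint passes its speed limit or range.

## Working session

There is one attempt and no reset: what is moved stays moved. The work goes in short steps, Python scripts to look and compute and a tool call to move; the robot and the scene stay as the last step left them, time stands still between calls to the robot, and variables do not carry over. Pictures are saved under pics/ and viewed, at most 12 in all, crops included, and the job is handed in when it is done.

Besides the shell and the picture viewer there is one more tool, called after "Emit:" in YAML: its name, and indented under it one key for each argument. send_rows: Moves the arm, as the interface text tells. Its arguments: {"type":"object","properties":{"increments":{"type":"array"},"force":{"type":"number"}},"required":["increments"]}

```bash
mkdir -p pics; python3 - <<'E'
from bench import readout, vision
import cv2, numpy as np
s=readout.sense(); print({k:np.round(v,3).tolist() for k,v in s.items()})
for c in ("side","top"):
    p=vision.camera_params(c); R=np.array(p["R"]);print(c,p["vfov"],p["cx"],p["cy"],"pos",(-R.T@p["t"]).round(3),R.round(3).tolist())
    im=vision.snapshot(c); cv2.imwrite(f"pics/{c}0.png",cv2.cvtColor(im,cv2.COLOR_RGB2BGR))
    for n in ("bottle","shaker","clamp_bar","wedge","bar_back","wedge_tab"):
        for d in vision.outline_of(c,n)[:2]: print(c,n,round(d["conf"],2),np.round(d["bbox"]).tolist(),int(d["region"].sum()))
E
```

```text
{'t': 0.0, 'joints': [0.95, 0.207, 1.543, -0.0, 1.393, -0.15], 'qd': [-0.001, 0.001, 0.0, 0.002, -0.001, -0.002], 'joint_efforts': [0.0, -37.087, -28.142, 0.07, 0.036, -0.0], 'ee_pos': [0.26, 0.512, 0.218], 'tool_rot': [0.233, 0.972, -0.001, -0.0], 'contact_force': [-0.599, -0.674, 0.336], 'wrist_torque': [-0.012, 0.048, -0.026], 'grasp_force': 0.0, 'finger_gap': 0.996}
side 50.656548368014576 261.1417607090661 192.15765873801834 pos [ 0.326 -1.17   0.61 ] [[0.985, -0.172, 0.009], [-0.06, -0.393, -0.918], [0.162, 0.903, -0.397]]
side bottle 0.8 [234.0, 232.0, 251.0, 260.0] 435
side bottle 0.46 [212.0, 184.0, 278.0, 240.0] 2938
side shaker 0.91 [214.0, 182.0, 276.0, 243.0] 2942
side clamp_bar 0.64 [228.0, 208.0, 238.0, 225.0] 97
side clamp_bar 0.59 [224.0, 197.0, 273.0, 226.0] 659
side wedge 0.57 [228.0, 207.0, 238.0, 220.0] 89
side wedge 0.2 [213.0, 182.0, 276.0, 242.0] 3147
side bar_back 0.66 [222.0, 197.0, 271.0, 225.0] 577
side wedge_tab 0.46 [231.0, 210.0, 238.0, 225.0] 77
top 50.30242935337128 256.2654044359743 195.2655275606412 pos [ 0.223 -0.002  1.608] [[-0.012, -1.0, 0.01], [-0.981, 0.01, -0.192], [0.192, -0.012, -0.981]]
top bottle 0.69 [311.0, 212.0, 324.0, 229.0] 130
top shaker 0.85 [214.0, 185.0, 291.0, 236.0] 2937
top clamp_bar 0.76 [266.0, 185.0, 289.0, 226.0] 408
top clamp_bar 0.58 [229.0, 153.0, 247.0, 174.0] 316
top wedge 0.5 [281.0, 220.0, 291.0, 225.0] 48
top bar_back 0.71 [264.0, 188.0, 292.0, 225.0] 419
top bar_back 0.48 [344.0, 219.0, 359.0, 235.0] 105
top wedge_tab 0.55 [277.0, 216.0, 290.0, 225.0] 34
```

```bash
python3 - <<'E'
import cv2, numpy as np
a=cv2.imread("pics/side0.png")[150:300,150:350]; b=cv2.imread("pics/top0.png")[130:280,190:390]
cv2.imwrite("pics/a.png",np.vstack([cv2.resize(x,(720,540),interpolation=2)[:,:] for x in (a,)]))
cv2.imwrite("pics/b.png",cv2.resize(b,(800,600),interpolation=2))
E
```

```text
(no output)
```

View pics/a.png

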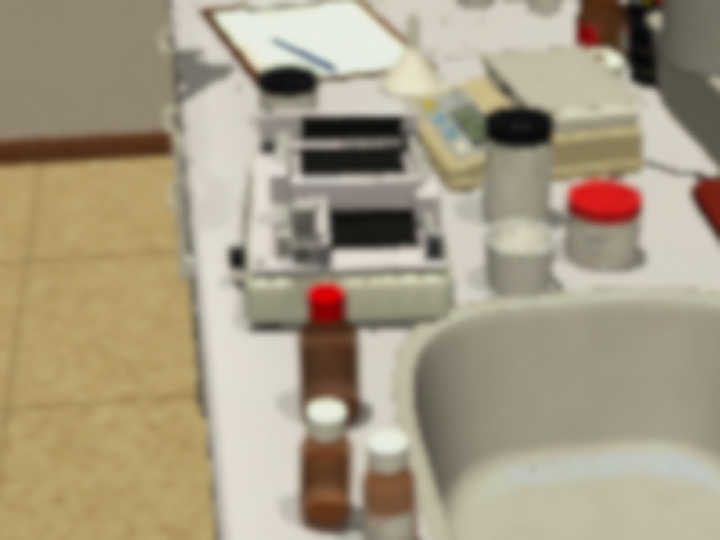

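View pics/b.png

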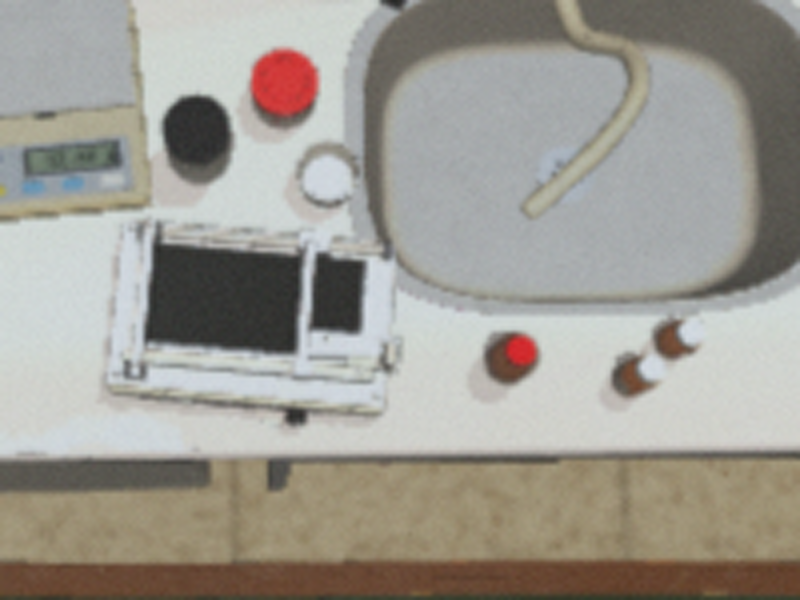

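View pics/top0.png

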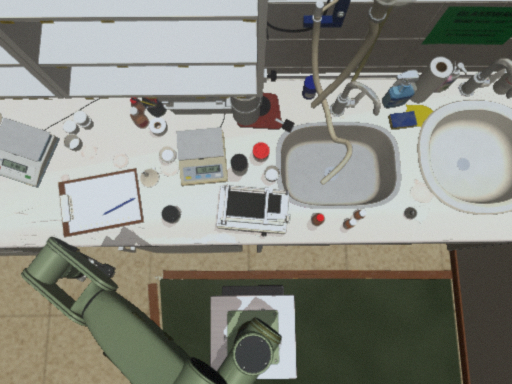

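The top view shows the red-capped bottle at pixel (320,217). The shaker spans (216..289, 185..233) with the bar near its right end, and the white-capped bottles are at about (350,222). The side view shows the wedge tab at about (233,215). Next I'll enlarge the shaker and read off feature points.

```bash
python3 - <<'E'
import cv2
for n,(x0,y0,w,h,s) in {"top0":(211,180,84,60,9),"side0":(210,178,72,68,8)}.items():
    c=cv2.resize(cv2.imread(f"pics/{n}.png")[y0:y0+h,x0:x0+w],None,fx=s,fy=s,interpolation=cv2.INTER_CUBIC)
    for i in range(0,w,10): cv2.line(c,(i*s+s//2,0),(i*s+s//2,6),(0,0,255),1);cv2.putText(c,str(x0+i),(i*s+s//2,18),0,.4,(0,0,255),1)
    for i in range(0,h,10): cv2.line(c,(0,i*s+s//2),(6,i*s+s//2),(0,0,255),1);cv2.putText(c,str(y0+i),(8,i*s+s//2+4),0,.4,(0,0,255),1)
    cv2.imwrite(f"pics/{n}z.png",c)
E
```

```text
(no output)
```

View pics/top0z.png

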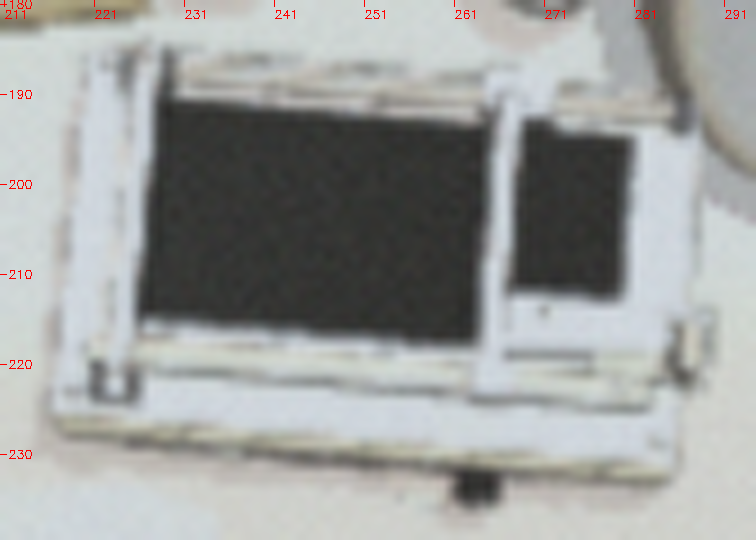

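View pics/side0z.png

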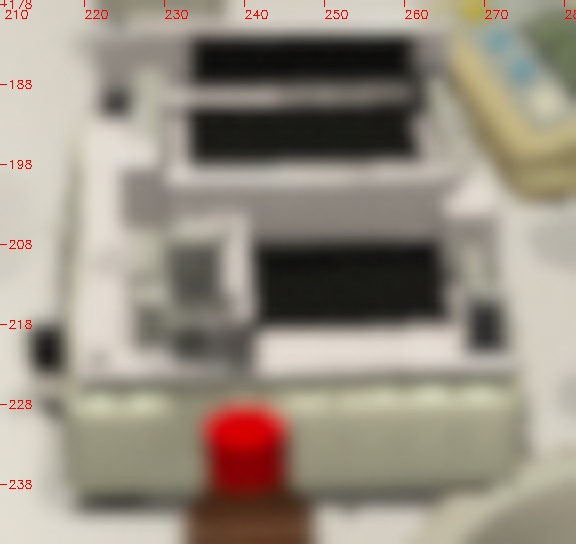

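The enlarged top view gives the mat corners at (228,191), (227,215) and (264,218), and the bar's back edge at (268,193)-(267,212). The wedge tab is at about (287,217) there and (234,212) in the side view. Next I'll fit the poses.

```bash
cat > h.py <<'E'
import numpy as np
from scipy.optimize import least_squares
from bench import vision, readout
P={c:vision.camera_params(c) for c in("side","top")}
def proj(c,X):
    p=P[c];f=192/np.tan(np.radians(p["vfov"]/2))
    q=np.array(p["R"])@np.asarray(X,float)+np.array(p["t"]);return np.array([p["cx"]+f*q[0]/q[2],p["cy"]+f*q[1]/q[2]])
def ray(c,uv,z):
    p=P[c];f=192/np.tan(np.radians(p["vfov"]/2));R=np.array(p["R"]);o=-R.T@np.array(p["t"])
    d=R.T@np.array([(uv[0]-p["cx"])/f,(uv[1]-p["cy"])/f,1]);return o+d*(z-o[2])/d[2]
def T(u,v): return np.array([211+(u-4.5)/9,180+(v-4.5)/9])
def S(u,v): return np.array([210+(u-4)/8,178+(v-4)/8])
def W(s,X): c,n=np.cos(s[2]),np.sin(s[2]);return np.array([s[0]+c*X[0]-n*X[1],s[1]+n*X[0]+c*X[1],X[2]])
def inv(s,X): c,n=np.cos(s[2]),np.sin(s[2]);d=np.array(X[:2])-s[:2];return np.array([c*d[0]+n*d[1],-n*d[0]+c*d[1],X[2]])
E
cat > fit.py <<'E'
from h import *
# local pts as function of q
F=[("top",T(160,101),lambda q:(.06,.095,.062)),("top",T(140,316),lambda q:(-.038,.095,.062)),
("side",S(68,508),lambda q:(-.085,-.135,0)),("side",S(528,488),lambda q:(.085,-.135,0)),
("top",T(55,432),lambda q:(-.085,.135,.0)),("top",T(668,482),lambda q:(-.085,-.135,.0)),
("top",T(523,125),lambda q:(.05,-.058+q,.1)),("top",T(508,290),lambda q:(-.016,-.058+q,.1))]
r=lambda p:np.concatenate([proj(c,W(p,L(p[3])))-uv for c,uv,L in F])
o=least_squares(r,[.4,0,0,0],loss="soft_l1",f_scale=.5);print(o.x.round(4));print(r(o.x).reshape(-1,2).round(2).tolist())
s=o.x
for c,uv in(("top",T(690,345)),("side",S(197,235)),("side",S(197,305))): print("tab",c,[inv(s,ray(c,uv,z)).round(3).tolist() for z in(.089,.102,.115)])
print("ramp edge",[inv(s,ray("top",T(*u),.084)).round(3).tolist() for u in((510,291),(622,300),(633,137))])
b=least_squares(lambda X:np.concatenate([proj("top",X)-(320.2,217.5),proj("side",X)-S(245,428)]),[.35,-.2,.1]);print("bottle cap",b.x.round(4),b.fun.round(2))
for n,c,uv in (("cap","top",(320.2,217.5)),):print(ray(c,uv,.105).round(4))
print("foot side",ray("side",(242.5,259.5),0).round(4), "end", W(s,(.018,.0725,.062)).round(4),"bar_back",W(s,(.018,-.058+s[3],.086)).round(4))
E
python3 fit.py
```

```text
[ 0.4809 -0.0029 -0.0818 -0.0014]
[[-0.03, -0.9], [0.07, 0.3], [-0.1, 1.37], [-0.12, 1.67], [-0.62, 0.77], [-0.37, 0.03], [-0.24, -0.18], [0.3, -1.21]]
tab top [[-0.037, -0.136, 0.089], [-0.039, -0.135, 0.102], [-0.04, -0.134, 0.115]]
tab side [[-0.034, -0.083, 0.089], [-0.035, -0.11, 0.102], [-0.036, -0.138, 0.115]]
tab side [[-0.036, -0.141, 0.089], [-0.037, -0.167, 0.102], [-0.037, -0.193, 0.115]]
ramp edge [[-0.019, -0.06, 0.084], [-0.019, -0.107, 0.084], [0.051, -0.107, 0.084]]
bottle cap [ 0.4345 -0.2574  0.1026] [ 0.02 -0.85 -0.58  0.1 ]
[ 0.431  -0.2567  0.105 ]
foot side [ 0.4445 -0.2327  0.    ] end [0.5048 0.0678 0.062 ] bar_back [ 0.494  -0.0636  0.086 ]
```

```bash
cat > edges.py <<'E'
from h import *
import cv2
from scipy.ndimage import map_coordinates as mc
g={c:cv2.imread(f"pics/{c}0.png",0).astype(float) for c in("top","side")}
def cross(c,a,b,lev=125):
    t=np.linspace(0,1,200);p=np.outer(1-t,a)+np.outer(t,b);v=mc(g[c],[p[:,1],p[:,0]],order=1)
    i=np.where(v[:-1]>lev); i=np.argmax((v[:-1]<=lev)&(v[1:]>lev));return p[i]
# from dark outwards; local coordinate index, value, z
F=[]
for u in (233,240,247,254,260): F+=[("top",cross("top",(u,205),(u,186)),0,.060,.062),("top",cross("top",(u,205),(u,221)),0,-.038,.062)]
for v in (196,203,210): F+=[("top",cross("top",(240,v),(222,v)),1,.095,.09),("top",cross("top",(274,v),(263,v)),1,-.058,.1)]
for u in (272,277): F+=[("top",cross("top",(u,203),(u,218)),0,-.016,.084),("top",cross("top",(u,203),(u,186)),0,.06,.062)]
for v in (194,196): F+=[("side",cross("side",(248,v),(225,v),100),0,-.038,.062),("side",cross("side",(248,v),(272,v),100),0,.060,.062)]
for v in (211,215): F+=[("side",cross("side",(255,v),(236,v),100),0,-.016,.084),("side",cross("side",(255,v),(272,v),100),0,.060,.062)]
r=lambda p:np.array([inv(p,ray(c,uv,z))[k]-val for c,uv,k,val,z in F])
o=least_squares(r,[.48,0,-.08],loss="soft_l1",f_scale=.002);print(o.x.round(4))
for f,e in zip(F,r(o.x)):print(f[0],f[1].round(1),f[2:],round(e*1e3,1))
E
python3 edges.py
```

```text
[ 0.4797 -0.0036 -0.0918]
top [233.  190.6] (0, 0.06, 0.062) -1.3
top [233.  215.5] (0, -0.038, 0.062) -0.1
top [240.  191.3] (0, 0.06, 0.062) -1.7
top [240.  216.1] (0, -0.038, 0.062) -0.1
top [247.  191.7] (0, 0.06, 0.062) -1.4
top [247. 217.] (0, -0.038, 0.062) -1.3
top [254.  192.5] (0, 0.06, 0.062) -2.2
top [254.  217.4] (0, -0.038, 0.062) -0.7
top [260.  192.9] (0, 0.06, 0.062) -1.8
top [260.  217.9] (0, -0.038, 0.062) -1.0
top [227.6 196. ] (1, 0.095, 0.09) -0.6
top [268.3 196. ] (1, -0.058, 0.1) -0.7
top [226.6 203. ] (1, 0.095, 0.09) 0.6
top [267.5 203. ] (1, -0.058, 0.1) 0.2
top [225.9 210. ] (1, 0.095, 0.09) 0.8
top [267.1 210. ] (1, -0.058, 0.1) -0.3
top [272.  212.3] (0, -0.016, 0.084) -0.9
top [272.  193.3] (0, 0.06, 0.062) 0.4
top [277.  212.8] (0, -0.016, 0.084) -1.4
top [277.  194.3] (0, 0.06, 0.062) -2.0
side [233.3 194. ] (0, -0.038, 0.062) 5.7
side [261.3 194. ] (0, 0.06, 0.062) 1.4
side [233.4 196. ] (0, -0.038, 0.062) 5.8
side [261.6 196. ] (0, 0.06, 0.062) 1.2
side [241.3 211. ] (0, -0.016, 0.084) 4.4
side [265.8 211. ] (0, 0.06, 0.062) 4.5
side [241.5 215. ] (0, -0.016, 0.084) 4.0
side [265.3 215. ] (0, 0.06, 0.062) 0.8
```

Emit:
send_rows:
  increments:
    - [[0,0,0.1486,0,0,0,94],[0,0,0.1486,0,0,0,94],[0,0,0.1486,0,0,0,94],[0,0,0.1486,0,0,0,94],[0,0,0.1486,0,0,0,94],[0,0,0.1486,0,0,0,94],[0,0,0.1486,0,0,0,94],[0,0,0.1486,0,0,0,94],[0,0,0,-20,6,0,94],[0,0,0,-40,13,0,94]]

```text
t: 1.7
ee_pos: [0.2743, 0.452, 0.2195]
tool_rot: [0.737, 0.676, 0.001, -0.0]
contact_force: [0.7, -0.1, 0.1]
finger_gap: 1.0
grasp_force: 0.0
```

Emit:
send_rows:
  increments:
    - [[0,0,0,-42,13,0,94],[0,0,0,-42,13,0,94],[0,0,0,-42,13,0,94],[0,0,0,-42,13,0,94],[0,0,0,-42,13,0,94],[0,0,0,-42,14,0,94],[0,0,0,-42,14,0,94],[0,0,0,-42,14,0,94],[0,0,0,-42,14,0,94],[0,0,0,-42,14,0,94]]

```text
t: 2.7
ee_pos: [0.3719, 0.0189, 0.2199]
tool_rot: [0.738, 0.675, 0.001, 0.001]
contact_force: [1.3, 0.1, -0.7]
finger_gap: 0.998
grasp_force: 0.0
```

Emit:
send_rows:
  increments:
    - [[0,0,0,-42,14,0,94],[0,0,0,-42,14,0,94],[0,0,0,-42,14,0,94],[0,0,0,-42,14,0,94],[0,0,0,-42,14,0,94],[0,0,0,-40,14,0,94],[0,0,0,-20,6,0,94],[0,0,0,0,0,0,94]]

```text
t: 3.5
ee_pos: [0.4376, -0.259, 0.2195]
tool_rot: [0.739, 0.674, -0.0, 0.0]
contact_force: [0.4, 0.8, 0.2]
finger_gap: 0.997
grasp_force: 0.0
```

```bash
python3 - <<'E'
from h import *
import cv2
im=vision.snapshot("side"); e=readout.sense()["ee_pos"]; print(np.round(e,4))
x0,y0,s=195,170,6; c=cv2.resize(im[y0:y0+100,x0:x0+120,::-1],None,fx=s,fy=s,interpolation=cv2.INTER_CUBIC)
Z=lambda uv:tuple(int(v) for v in ((uv-(x0,y0)+.5)*s))
for z in (e[2]-.014,.105,.065,.0): cv2.circle(c,Z(proj("side",(e[0],e[1],z))),3,(0,255,0),-1)
cv2.imwrite("pics/s1.png",c)
for d in vision.outline_of("side","bottle")[:2]: print(d["conf"],d["bbox"])
print(proj("side",(e[0],e[1],.05)))
E
```

```text
[ 0.4372 -0.2571  0.2192]
0.97 [234.1, 230.1, 250.0, 266.9]
[240.80699733 248.579794  ]
```

View pics/s1.png

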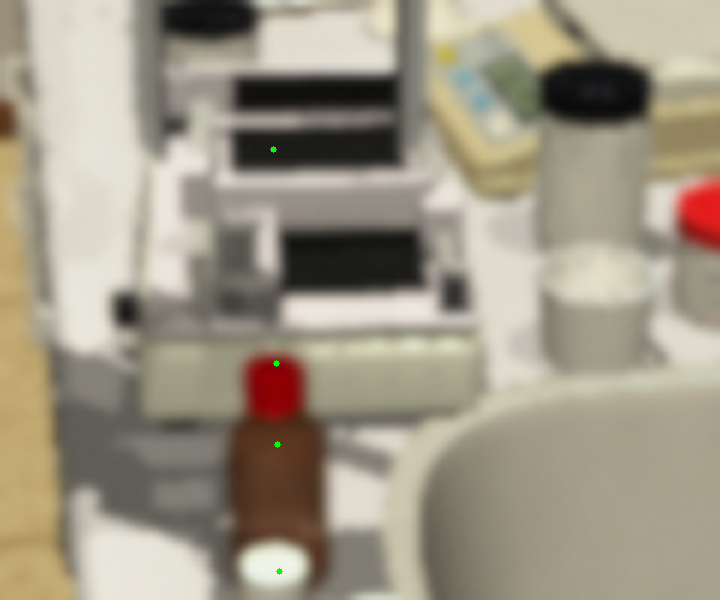

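The side view shows the bottle axis in line with the tool: the projected points sit on the cap centre at (241,230). I'll descend and grip.

Emit:
send_rows:
  increments:
    - [[0,0,0,0,0,30,94],[0,0,0,0,0,40,94],[0,0,0,0,0,40,94],[0,0,0,0,0,40,94],[0,0,0,0,0,22,94],[0,0,0,0,0,7,94],[0,0,0,0,0,0,94],[0,0,0,0,0,0,60],[0,0,0,0,0,0,40],[0,0,0,0,0,0,40]]
  force: 12

```text
t: 4.6
ee_pos: [0.4384, -0.257, 0.0421]
tool_rot: [0.738, 0.675, 0.0, 0.002]
contact_force: [-0.7, -0.1, 0.4]
finger_gap: 0.781
grasp_force: 0.0
```

Emit:
send_rows:
  increments:
    - [[0,0,0,0,0,0,35],[0,0,0,0,0,0,35],[0,0,0,0,0,0,35],[0,0,0,0,0,0,35]]

```text
t: 5.0
ee_pos: [0.4371, -0.2562, 0.0405]
tool_rot: [0.738, 0.675, -0.0, -0.0]
contact_force: [-0.8, 0.7, 3.0]
finger_gap: 0.48
grasp_force: 12.0
```

Emit:
send_rows:
  increments:
    - [[0,0,0,0,0,-10,35],[0,0,0,0,0,-30,35],[0,0,0,0,0,-40,35],[0,0,0,0,0,-35,35],[0,0,0,0,0,-15,35],[0,0,0,0,0,0,35]]

```text
t: 5.6
ee_pos: [0.4393, -0.2578, 0.1741]
tool_rot: [0.738, 0.675, 0.001, 0.004]
contact_force: [0.3, -0.2, -1.4]
finger_gap: 0.478
grasp_force: 12.0
```

Emit:
send_rows:
  increments:
    - [[0,0,0,20,3,0,35],[0,0,0,36,4,0,35],[0,0,0,36,4,0,35],[0,0,0,36,4,0,35],[0,0,0,36,4,0,35],[0,0,0,36,4,0,35],[0,0,0,36,4,0,35],[0,0,0,36,4,0,35],[0,0,0,33,4,0,35],[0,0,0,20,3,0,35]]

```text
t: 6.6
ee_pos: [0.5028, 0.0665, 0.1687]
tool_rot: [0.737, 0.676, -0.001, -0.001]
contact_force: [0.7, -0.8, -0.8]
finger_gap: 0.479
grasp_force: 12.0
```

Emit:
send_rows:
  increments:
    - [[0,0,0,0,0,0,35],[0,0,0,0,0,20,35],[0,0,0,0,0,20,35],[0,0,0,0,0,0,35],[0,0,0,0,0,0,35]]

```text
t: 7.1
ee_pos: [0.5031, 0.0634, 0.1296]
tool_rot: [0.738, 0.675, -0.001, -0.001]
contact_force: [0.6, -0.3, 0.3]
finger_gap: 0.481
grasp_force: 12.0
```

```bash
python3 - <<'E'
from h import *
import cv2
o=[]
e=np.array(readout.sense()["ee_pos"]); print(e.round(4), inv((.4795,-.0035,-.09),e).round(4))
for cam,x0,y0 in (("side",205,165),("top",208,170)):
    im=vision.snapshot(cam); s=6; c=cv2.resize(im[y0:y0+80,x0:x0+66,::-1],None,fx=s,fy=s,interpolation=cv2.INTER_CUBIC)
    f=e-[0,0,.0405]
    for p in (f,f+[0,0,.105]): cv2.circle(c,tuple(int(v) for v in ((proj(cam,p)-(x0,y0)+.5)*s)),3,(0,255,0),-1)
    for a,b in ((.06,.095),(-.038,.095),(.06,-.045),(-.038,-.045),(.018,.0725)): cv2.circle(c,tuple(int(v) for v in ((proj(cam,W((.4795,-.0035,-.09),(a,b,.062)))-(x0,y0)+.5)*s)),3,(255,0,0),-1)
    o.append(c)
cv2.imwrite("pics/p1.png",np.hstack(o))
E
```

```text
[0.5031 0.0634 0.1296] [0.0175 0.0688 0.1296]
```

View pics/p1.png

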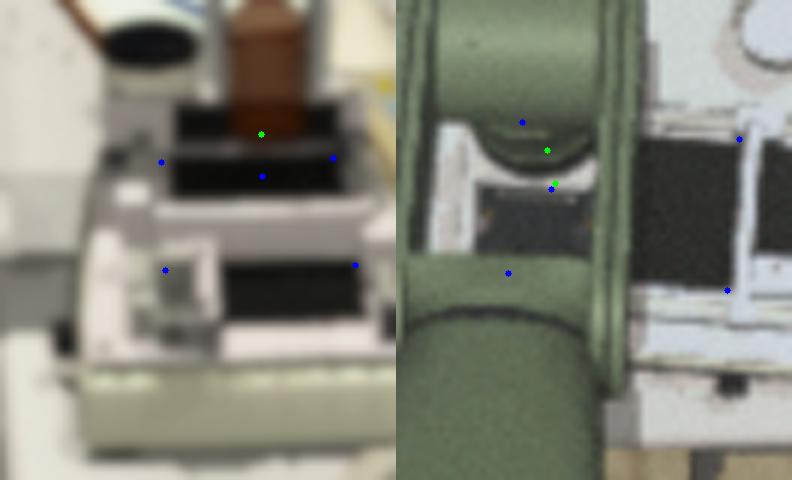

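The bottle hangs over the target, centred as expected in the side view at column about 249. The rail lies 1–3 mm beyond it, so I'll lower it until it touches.

Emit:
send_rows:
  increments:
    - [[0,0,0,0,0,12,35],[0,0,0,0,0,11,35],[0,0,0,0,0,2,35],[0,0,0,0,0,0,35],[0,0,0,0,0,0,35]]

```text
t: 7.7
ee_pos: [0.5041, 0.0641, 0.1054]
tool_rot: [0.738, 0.675, -0.0, -0.0]
contact_force: [0.5, 0.0, -0.8]
finger_gap: 0.477
grasp_force: 12.0
```

Emit:
send_rows:
  increments:
    - [[0,0,0,0,0,0.7,35],[0,0,0,0,0,0.7,35],[0,0,0,0,0,0,35],[0,0,0,0,0,0,35]]

```text
t: 8.1
ee_pos: [0.5041, 0.0641, 0.1042]
tool_rot: [0.738, 0.675, 0.0, 0.0]
contact_force: [-1.1, 0.4, -1.2]
finger_gap: 0.478
grasp_force: 12.0
```

Emit:
send_rows:
  increments:
    - [[0,0,0,0,0,0.8,35],[0,0,0,0,0,0.8,35],[0,0,0,0,0,0,35],[0,0,0,0,0,0,35]]

```text
t: 8.5
ee_pos: [0.5041, 0.0641, 0.1026]
tool_rot: [0.738, 0.675, 0.0, 0.0]
contact_force: [-0.2, -0.5, -0.4]
finger_gap: 0.478
grasp_force: 12.0
```

Emit:
send_rows:
  increments:
    - [[0,0,0,0,0,0.6,35],[0,0,0,0,0,0,35],[0,0,0,0,0,0,35]]

```text
t: 8.8
ee_pos: [0.5041, 0.0641, 0.1025]
tool_rot: [0.738, 0.675, 0.0, 0.0]
contact_force: [-2.4, -0.3, 5.7]
finger_gap: 0.477
grasp_force: 12.0
```

Emit:
send_rows:
  increments:
    - [[0,0,0,0,0,-0.5,35],[0,0,0,0,0,0,50],[0,0,0,0,0,0,60],[0,0,0,0,0,0,60],[0,0,0,0,0,-10,60],[0,0,0,0,0,-30,60],[0,0,0,0,0,-40,60],[0,0,0,0,0,-30,60],[0,0,0,0,0,0,60]]

```text
t: 9.7
ee_pos: [0.5079, 0.064, 0.2186]
tool_rot: [0.738, 0.675, 0.004, 0.004]
contact_force: [0.9, -0.0, 0.9]
finger_gap: 0.639
grasp_force: 0.0
```

Emit:
send_rows:
  increments:
    - [[0,0,0,-20,0,0,0],[0,0,0,-40,0,0,0],[0,0,0,-40,0,0,0],[0,0,0,-35,0,0,0],[0,0,0,-17,0,0,0],[0,0,0,0,0,20,0],[0,0,0,0,0,30,0],[0,0,0,0,0,20,0],[0,0,0,0,0,0,0]]

```text
t: 10.6
ee_pos: [0.4872, -0.0862, 0.1385]
tool_rot: [0.738, 0.675, -0.002, -0.004]
contact_force: [-0.5, 0.1, -0.2]
finger_gap: 0.001
grasp_force: 0.0
```

```bash
python3 - <<'E'
from h import *
import cv2
o=[]
st=readout.sense();e=np.array(st["ee_pos"]); print(e.round(4), inv((.4795,-.0035,-.09),e).round(4),st["finger_gap"])
for cam,x0,y0 in (("side",205,165),("top",208,170)):
    im=vision.snapshot(cam); s=6; c=cv2.resize(im[y0:y0+80,x0:x0+66,::-1],None,fx=s,fy=s,interpolation=cv2.INTER_CUBIC)
    for p in (e-[0,0,.014],e-[0,0,e[2]-.08]): cv2.circle(c,tuple(int(v) for v in ((proj(cam,p)-(x0,y0)+.5)*s)),3,(0,255,0),-1)
    o.append(c)
    for d in vision.outline_of(cam,"bottle")[:1]: print(cam,d["conf"],d["bbox"])
cv2.imwrite("pics/p2.png",np.hstack(o))
E
```

```text
[ 0.4872 -0.0862  0.1385] [ 0.0151 -0.0817  0.1385] 0.0005490091760998013
side 0.58 [243.5, 172.6, 249.8, 193.1]
top 0.71 [140.7, 168.0, 159.4, 187.6]
```

View pics/p2.png

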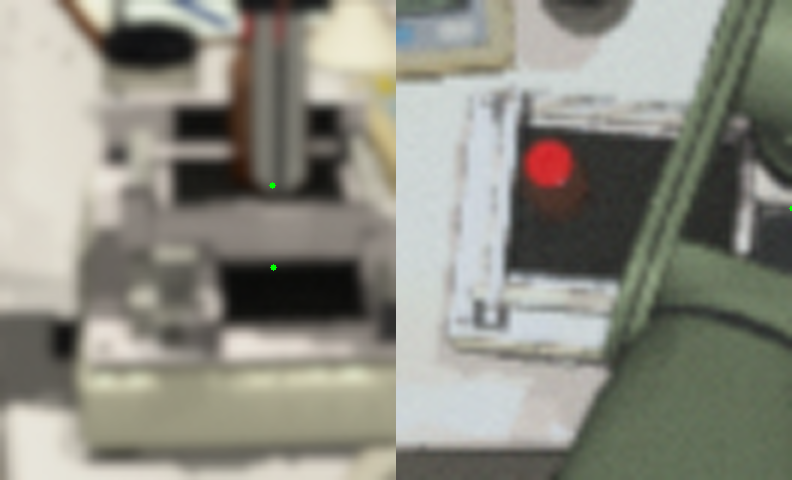

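The bottle stands upright on the mat close to the end rail, with its cap at top-view (299,197). The closed fingers hang behind the bar, so I'll lower them and push.

Emit:
send_rows:
  increments:
    - [[0,0,0,0,0,20,0],[0,0,0,0,0,20,0],[0,0,0,0,0,6,0],[0,0,0,0,0,0,0],[0,0,0,0,0,0,0]]

```text
t: 11.3
ee_pos: [0.4916, -0.0876, 0.0976]
tool_rot: [0.738, 0.675, 0.001, 0.001]
contact_force: [0.1, 0.1, 0.4]
finger_gap: 0.008
grasp_force: 0.0
```

Emit:
send_rows:
  increments:
    - [[0,0,0,5,0,0,0],[0,0,0,5,0,0,0],[0,0,0,4,0,0,0],[0,0,0,4,0,0,0],[0,0,0,4,0,0,0],[0,0,0,0,0,0,0]]

```text
t: 11.9
ee_pos: [0.4929, -0.0653, 0.0968]
tool_rot: [0.738, 0.675, 0.0, 0.001]
contact_force: [-0.1, -2.8, 1.9]
finger_gap: 0.004
grasp_force: 1.1
```

Emit:
send_rows:
  increments:
    - [[0,0,0,6,0,0,0],[0,0,0,8,0,0,0],[0,0,0,8,0,0,0],[0,0,0,8,0,0,0],[0,0,0,8,0,0,0],[0,0,0,8,0,0,0],[0,0,0,8,0,0,0],[0,0,0,8,0,0,0],[0,0,0,4,0,0,0],[0,0,0,0,0,0,0]]

```text
t: 12.9
ee_pos: [0.4974, 0.0018, 0.0958]
tool_rot: [0.738, 0.675, -0.0, -0.001]
contact_force: [-0.7, 0.3, 0.7]
finger_gap: 0.005
grasp_force: 0.1
```

```bash
python3 - <<'E'
from h import *
import cv2
o=[]
st=readout.sense();e=np.array(st["ee_pos"]); print(e.round(4), inv((.4795,-.0035,-.09),e).round(4),st["contact_force"])
for cam,x0,y0 in (("side",205,165),("top",208,170)):
    im=vision.snapshot(cam); s=6; c=cv2.resize(im[y0:y0+80,x0:x0+66,::-1],None,fx=s,fy=s,interpolation=cv2.INTER_CUBIC)
    o.append(c)
cv2.imwrite("pics/p3.png",np.hstack(o))
E
```

```text
[0.4974 0.0018 0.0958] [0.0174 0.0069 0.0958] [-0.74577168  0.32985124  0.65505641]
```

View pics/p3.png

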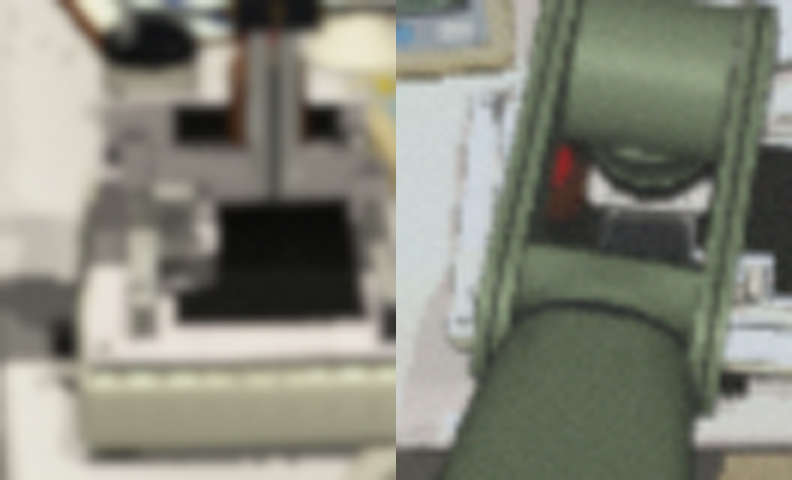

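The bar has followed with the wedge and the bottle still stands, leaving about 20 mm to close. I'll go slower from here.

Emit:
send_rows:
  increments:
    - [[0,0,0,3,0,0,0],[0,0,0,3,0,0,0],[0,0,0,3,0,0,0],[0,0,0,2,0,0,0],[0,0,0,1,0,0,0],[0,0,0,1,0,0,0]]

```text
t: 13.6
ee_pos: [0.4991, 0.0134, 0.096]
tool_rot: [0.738, 0.675, -0.0, -0.0]
contact_force: [-2.0, -3.5, -1.9]
finger_gap: 0.007
grasp_force: 1.8
```

Emit:
send_rows:
  increments:
    - [[0,0,0,1,0,0,0],[0,0,0,1,0,0,0],[0,0,0,1,0,0,0]]

```text
t: 13.9
ee_pos: [0.4998, 0.0163, 0.0964]
tool_rot: [0.738, 0.675, 0.0, 0.0]
contact_force: [-2.0, -4.1, -1.8]
finger_gap: 0.006
grasp_force: 1.8
```

Emit:
send_rows:
  increments:
    - [[0,0,0,0.8,0,0,0],[0,0,0,0.8,0,0,0],[0,0,0,0.8,0,0,0]]

```text
t: 14.2
ee_pos: [0.5, 0.0185, 0.0964]
tool_rot: [0.738, 0.675, -0.0, 0.0]
contact_force: [-1.3, -4.7, -2.5]
finger_gap: 0.006
grasp_force: 2.2
```

Emit:
send_rows:
  increments:
    - [[0,0,0,0.5,0,0,0],[0,0,0,0.5,0,0,0],[0,0,0,0.5,0,0,0]]

```text
t: 14.5
ee_pos: [0.5001, 0.0193, 0.0964]
tool_rot: [0.738, 0.675, -0.001, 0.001]
contact_force: [-2.3, -8.0, -1.8]
finger_gap: 0.004
grasp_force: 3.8
```

Emit:
send_rows:
  increments:
    - [[0,0,0,0.4,0,0,0],[0,0,0,0.3,0,0,0],[0,0,0,0,0,0,0]]

```text
t: 14.8
ee_pos: [0.5002, 0.0193, 0.0964]
tool_rot: [0.738, 0.675, -0.001, 0.001]
contact_force: [-2.4, -9.0, -2.2]
finger_gap: 0.004
grasp_force: 4.2
```

Emit:
send_rows:
  increments:
    - [[0,0,0,-5,0,0,0],[0,0,0,-15,0,0,0],[0,0,0,0,0,-25,0],[0,0,0,0,0,-30,0],[0,0,0,-30,0,0,0],[0,0,0,-40,0,0,0],[0,0,0,-30,0,0,0],[0,0,0,0,0,0,0],[0,0,0,0,0,0,0]]

```text
t: 15.7
ee_pos: [0.4906, -0.0984, 0.1521]
tool_rot: [0.738, 0.674, 0.001, 0.0]
contact_force: [0.1, 0.3, -0.6]
finger_gap: 0.006
grasp_force: 0.0
```

```bash
python3 - <<'E'
from h import *
import cv2
o=[]
sh=(.4795,-.0035,-.09)
st=readout.sense();e=np.array(st["ee_pos"]); print(e.round(4), inv(sh,e).round(4),st["contact_force"])
for cam,x0,y0,w in (("side",215,165,60),("top",218,180,60)):
    im=vision.snapshot(cam); s=6.5; c=cv2.resize(im[y0:y0+80,x0:x0+w,::-1],None,fx=s,fy=s,interpolation=cv2.INTER_CUBIC)
    for b in (-.06,-.05,-.04):
        for a in (-.0395,-.0175):
            for z in (.089,.115): cv2.circle(c,tuple(int(v) for v in ((proj(cam,W(sh,(a,b,z)))-(x0,y0)+.5)*s)),1,{-.06:(255,0,0),-.05:(0,255,0),-.04:(0,0,255)}[b],-1)
    o.append(c)
    for n in ("wedge_tab","bottle"):
        for d in vision.outline_of(cam,n)[:1]: print(cam,n,d["conf"],d["bbox"])
cv2.imwrite("pics/p4.png",np.hstack(o))
E
```

```text
[ 0.4906 -0.0984  0.1521] [ 0.0196 -0.0935  0.1521] [ 0.10570552  0.33577752 -0.62903985]
top wedge_tab 0.44 [217.5, 182.9, 270.0, 231.4]
top bottle 0.58 [226.9, 192.8, 242.1, 209.4]
```

View pics/p4.png

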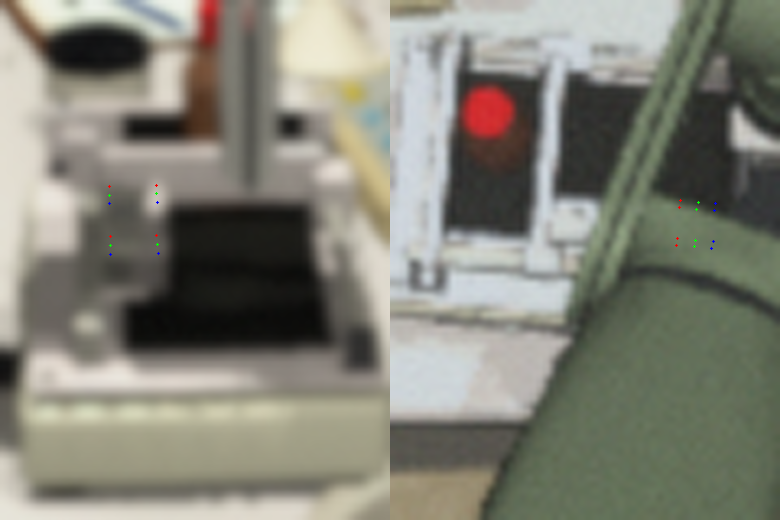

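The top view shows the bottle between the bar and the rail, both touching it. In the side view the tab is at about columns 231–239, which matches local x -0.0395..-0.0175 with its rear face near y -0.05. I'll go behind it.

Emit:
send_rows:
  increments:
    - [[0,0,0,0,-24,0,0],[0,0,0,0,-24,0,0],[0,0,0,0,0,20,0],[0,0,0,0,0,20,0],[0,0,0,0,0,4,0],[0,0,0,8,0,0,0],[0,0,0,6,0,0,0],[0,0,0,4,0,0,0],[0,0,0,0,0,0,0],[0,0,0,0,0,0,0]]

```text
t: 17.0
ee_pos: [0.4438, -0.0764, 0.1079]
tool_rot: [0.738, 0.675, 0.0, 0.001]
contact_force: [0.0, -0.7, -0.7]
finger_gap: 0.006
grasp_force: 0.0
```

Emit:
send_rows:
  increments:
    - [[0,0,0,2,0,0,0],[0,0,0,2,0,0,0],[0,0,0,2,0,0,0],[0,0,0,2,0,0,0],[0,0,0,1,0,0,0],[0,0,0,1,0,0,0]]

```text
t: 17.6
ee_pos: [0.4442, -0.0664, 0.1073]
tool_rot: [0.738, 0.675, -0.0, -0.0]
contact_force: [-0.1, 0.8, 0.3]
finger_gap: 0.004
grasp_force: 0.0
```

Emit:
send_rows:
  increments:
    - [[0,0,0,1,0,0,0],[0,0,0,1,0,0,0],[0,0,0,1,0,0,0]]

```text
t: 17.9
ee_pos: [0.4445, -0.0634, 0.1073]
tool_rot: [0.738, 0.675, -0.0, -0.0]
contact_force: [-0.0, -0.5, 0.6]
finger_gap: 0.008
grasp_force: 0.0
```

Emit:
send_rows:
  increments:
    - [[0,0,0,1,0,0,0],[0,0,0,1,0,0,0],[0,0,0,1,0,0,0]]

```text
t: 18.2
ee_pos: [0.4447, -0.0605, 0.1073]
tool_rot: [0.738, 0.675, -0.0, 0.0]
contact_force: [0.3, -0.4, -0.7]
finger_gap: 0.006
grasp_force: 0.0
```

Emit:
send_rows:
  increments:
    - [[0,0,0,1,0,0,0],[0,0,0,1,0,0,0],[0,0,0,1,0,0,0]]

```text
t: 18.5
ee_pos: [0.445, -0.0575, 0.1073]
tool_rot: [0.738, 0.675, 0.0, -0.0]
contact_force: [0.5, 0.3, -0.2]
finger_gap: 0.004
grasp_force: 0.0
```

Emit:
send_rows:
  increments:
    - [[0,0,0,1,0,0,0],[0,0,0,1,0,0,0],[0,0,0,1,0,0,0]]

```text
t: 18.8
ee_pos: [0.4452, -0.0549, 0.1074]
tool_rot: [0.738, 0.675, -0.0, 0.0]
contact_force: [-1.7, -3.2, -0.0]
finger_gap: 0.005
grasp_force: 1.2
```

Emit:
send_rows:
  increments:
    - [[0,0,0,1,0,0,0],[0,0,0,1,0,0,0],[0,0,0,1,0,0,0]]

```text
t: 19.1
ee_pos: [0.4452, -0.0518, 0.1073]
tool_rot: [0.738, 0.675, -0.001, -0.0]
contact_force: [-1.8, -3.3, 1.3]
finger_gap: 0.009
grasp_force: 1.7
```

Emit:
send_rows:
  increments:
    - [[0,0,0,1,0,0,0],[0,0,0,1,0,0,0],[0,0,0,1,0,0,0]]

```text
t: 19.4
ee_pos: [0.4453, -0.0498, 0.1074]
tool_rot: [0.737, 0.675, -0.002, 0.001]
contact_force: [-4.5, -9.0, 1.4]
finger_gap: 0.006
grasp_force: 4.3
```

Emit:
send_rows:
  increments:
    - [[0,0,0,0.6,0,0,0],[0,0,0,0.6,0,0,0],[0,0,0,0.6,0,0,0]]

```text
t: 19.7
ee_pos: [0.4453, -0.0495, 0.1075]
tool_rot: [0.737, 0.676, -0.003, 0.002]
contact_force: [-4.7, -12.1, 2.0]
finger_gap: 0.002
grasp_force: 6.1
```

Emit:
send_rows:
  increments:
    - [[0,0,0,0,0,0,0],[0,0,0,0,0,0,0]]

```text
t: 19.9
ee_pos: [0.4453, -0.0495, 0.1075]
tool_rot: [0.737, 0.675, -0.003, 0.002]
contact_force: [-4.9, -11.2, 1.5]
finger_gap: 0.009
grasp_force: 5.6
```

Emit:
send_rows:
  increments:
    - [[0,0,0,0.6,0,0,0],[0,0,0,0.4,0,0,0],[0,0,0,0,0,0,0]]

```text
t: 20.2
ee_pos: [0.4454, -0.0493, 0.1075]
tool_rot: [0.737, 0.676, -0.003, 0.002]
contact_force: [-3.8, -13.7, 2.4]
finger_gap: 0.004
grasp_force: 6.8
```

Emit:
send_rows:
  increments:
    - [[0,0,0,0,0,0,0],[0,0,0,-3,0,0,0],[0,0,0,-3,0,0,0],[0,0,0,-10,0,0,0],[0,0,0,-20,0,0,0],[0,0,0,-20,0,0,0],[0,0,0,0,0,-40,0],[0,0,0,0,40,-40,0],[0,0,0,-40,20,0,0],[0,0,0,-40,0,0,0]]

```text
t: 21.2
ee_pos: [0.4928, -0.1876, 0.185]
tool_rot: [0.737, 0.676, 0.002, 0.003]
contact_force: [0.7, -0.9, -0.5]
finger_gap: 0.0
grasp_force: 0.0
```

```bash
python3 - <<'E'
from h import *
import cv2
o=[]
sh=(.4795,-.0035,-.09)
st=readout.sense();e=np.array(st["ee_pos"]); print(e.round(4), inv(sh,e).round(4),st["contact_force"])
for cam,x0,y0,w in (("side",215,165,60),("top",218,180,60)):
    im=vision.snapshot(cam); s=6.5; c=cv2.resize(im[y0:y0+80,x0:x0+w,::-1],None,fx=s,fy=s,interpolation=cv2.INTER_CUBIC)
    for a in (-.0395,-.0175):
        for b in(-.046,): cv2.circle(c,tuple(int(v) for v in ((proj(cam,W(sh,(a,b,.115)))-(x0,y0)+.5)*s)),1,(0,0,255),-1)
    o.append(c)
cv2.imwrite("pics/p5.png",np.hstack(o))
E
```

```text
[ 0.4928 -0.1876  0.185 ] [ 0.0298 -0.1821  0.185 ] [ 0.69999065 -0.86565775 -0.46929347]
```

View pics/p5.png

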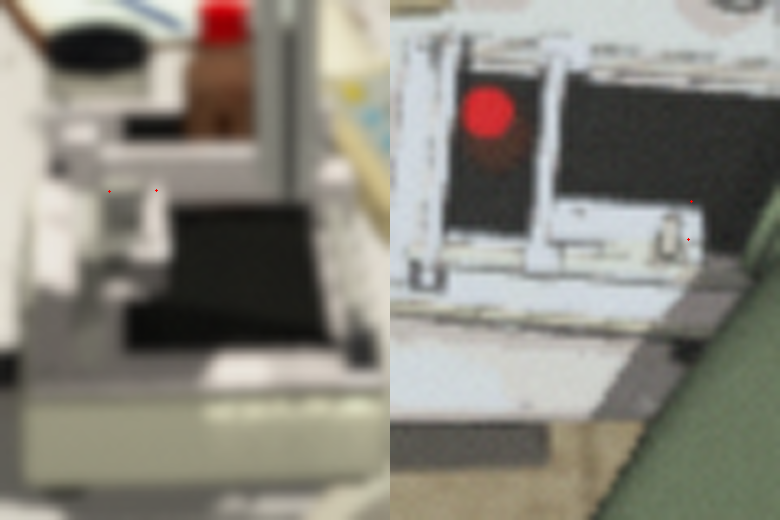

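The bottle is upright and held between the pads. The tab sits about 10 mm in from the ramp block's end and has not sprung back, and the robot is clear of everything. I'm handing in.

Emit:
send_rows:
  increments:
    - [[0,0,0,0,0,-20,0],[0,0,0,0,0,0,0],[0,0,0,0,0,0,0]]

```text
t: 21.6
ee_pos: [0.4893, -0.1857, 0.2027]
tool_rot: [0.738, 0.675, 0.0, 0.0]
contact_force: [-0.1, 0.5, -0.4]
finger_gap: 0.003
grasp_force: 0.0
```

```bash
python3 -c "
from bench import ticket; print(ticket.hand_in())"
```

```text
the job is handed in; nothing more can be done
None
```

The job is handed in at about 21.6 s: the red-capped bottle stands upright between the two pads, the bar was closed on it at about 9 N, and the wedge was pushed home at about 14 N and stayed put when released; I did not test the jam with a second push, and no verdict came back.

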